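# Make up two glazing kits

## Robot

A 6-joint arm with a two-finger parallel gripper is mounted at the origin on the work surface. World frame = base frame: x ahead of the robot, y to its left, z up, the work surface at z = 0. Lengths are in mm, angles in rad, forces in N, time in s.
With the tool pointing down it reaches from about 225 to 725 mm from the base axis. Payload 3.1 kg.
Tool frame: the origin (TCP) lies at the centre of the arm's flange, where the gripper is bolted on; the fingertips stand 173 mm ahead of it and the grasp point (between the pads) lies 155 mm ahead of it; z points along the fingers, y is the line along which they close (so a half turn about z gives the same grasp; the last joint's range is limited). The gripper opens to 85 mm and grips with 20 to 120 N. Pads are 22 mm wide; open, the fingers measure 114 mm over their backs; the gripper's body (76 mm by 85 mm) begins 54 mm behind the grasp point. The pads swing forward as they close: fully open they stand 13 mm farther back than shut.
Start: joints at [0.984, 0.048, 0.099, 1.622, 0, 1.443], TCP at [232.514, 470.697, 404.712] pointing down, gripper open.
Joint ranges: [-2.91, 2.91], [-0.99, 1.94], [-1.21, 1.42], [-2.12, 2.29], [-1.49, 1.47], [-3.14, 3.14]. Speed limits (rad/s): [2.79, 2.79, 3.14, 3.14, 3.14, 3.14].

## Interface

Orientations are given as a 3x3 rotation matrix whose columns are the frame's x, y, z axes.
In Python, from bench import monitor, cams, job gives the robot as it stands.
- The arm moves only by the shell command python3 -m crank 'ROWS'. ROWS is a JSON object of lists of equal length, an entry for each row: "dr": the turn, a rotation vector about the tool's x, y, z as a fraction of full scale, a list of three; "delta_pos": the shift along the tool's x, y, z as a fraction of full scale, a list of three; "fingers": the opening, from 0 (shut) to 1 (fully open). A call has 1 to 12 rows; each row is the pose to reach, as a shift and turn from the pose commanded when the call began, along the tool's axes at that moment, turning the shorter way round; what a row does not reach only later rows make up. Full scale, the value 1, is 400 mm for a shift and 360 degrees for a turn. A row lasts 1/10 s, in which the tool goes at most 50 mm and 8.59 degrees, less where a joint would pass 70% of its speed; a pose out of reach is approached as far as the arm can. A call with a number of a shift or a turn outside -1 to 1 is refused whole. A call with a gripper value outside its range is refused whole. The fingers move at their own pace and stop on an object; the grip force is fixed at half the most. Time passes only in rows, so rows that repeat a pose let the fingers close. It gives the time, the measured TCP pose, the force, the opening and the grip force at its end, in the units of the state.
- monitor.get_obs(): the state, without advancing time (a new reading comes with each control period).
- cams.snapshot(name): name is "scene" or "side" or "wrist"; returns a dict with "img" (384x512x3 uint8, red, green, blue), "fx", "fy", "cx", "cy" (pixels), "world_from_camera" (4x4, takes a point from camera to world coordinates); the wrist camera has in their place "mount" (4x4, takes a point from camera to tool coordinates, whose origin is the TCP and whose axes are the flange's). Camera axes: x right, y down, z forward; pixel columns grow to the right and rows downward; lengths in mm; the calibration is good to about 2 mm. A picture is of the moment at which its call begins: read the wrist's pose just before it. There is no depth.
- job.job_done(): hands the job in; it is judged then, once.
The state is a dict: "clock": time; "joint_positions": joint angles; "joint_vel": joint speeds; "tau": joint torques, N m; "position": TCP position; "orientation": TCP orientation; "ft_force": force on the tool from outside, world axes, zero at the start; "torque": the same for the moment, N m; "gripper_width": finger opening in mm; "grasp_force": force on a finger pad.
Only numpy, scipy, OpenCV 4.12 (cv2) and the standard library are available. Lean on these libraries where they do the work, as an engineer would, in place of code of your own. Each camera call takes 0.05 s, during which the arm holds its last target. There are 200 camera calls.

## Task

Make up the two glazing kits from the stock: the cream tray gets the bird and the loop tool in its wide bay and the blue pot in one of its pot wells; the teal tray gets the beaker in its wide bay and the red pot in one of its wells. Ware and pots stand upright and the tool lies flat on the tray's floor; set the bird and the beaker down, do not let them drop, as unglazed ware chips. Leave the yellow pot and the tortoise standing where they are.

Things in the scene. Friction and masses are not known exactly. Their poses are not given: they have to be found in the camera images.
- tray_cream: Cream plastic kit tray, fixed, 220 (x) x 170 (y) x 20 mm, walls 4 mm, floor 4 mm thick. Origin: centre of its underside, z up. A cross wall at x = -44 mm parts the wide bay (clear x -42 to +106, y -81 to +81 mm) from the narrow end; a wall at y = 0 halves that into two pot wells, each 60 x 79 mm, centred at x = -76, y = +42 and -42 mm. Inner walls 17 mm high. Left or right of the stock
- tray_teal: Dark teal plastic kit tray, fixed, 220 (x) x 170 (y) x 20 mm, walls 4 mm, floor 4 mm thick. Origin: centre of its underside, z up. A cross wall at x = -44 mm parts the wide bay (clear x -42 to +106, y -81 to +81 mm) from the narrow end; a wall at y = 0 halves that into two pot wells, each 60 x 79 mm, centred at x = -76, y = +42 and -42 mm. Inner walls 17 mm high. Left or right of the stock
- bird: Unglazed off-white ceramic bird figure with round body, head, short beak and tail, about 95 mm long (its x; head at +x), 46 mm wide (y; widest 26 mm above its underside), 62 mm high, about 110 g; stands on a 40 mm round foot. Origin: centre of the foot's underside, z up. Grasp it across y at mid-body. Stands in the stock, two rows of three about 115 mm apart in the middle of the table
- beaker: Unglazed off-white ceramic beaker without handle, open at the top, 58 mm across (50 at the foot), 68 mm high, wall 4 mm, about 120 g. Origin: centre of its underside, z up. Can be gripped across the outside. Stands in the stock, two rows of three about 115 mm apart in the middle of the table
- pot_blue: Blue glaze pot: round screw-top jar, 44 mm across, 60 mm high, white body with a blue band and a blue screw cap, about 90 g. Origin: centre of its underside, z up. Stands in the stock, two rows of three about 115 mm apart in the middle of the table
- pot_red: Red glaze pot: round screw-top jar, 44 mm across, 60 mm high, white body with a red band and a red screw cap, about 90 g. Origin: centre of its underside, z up. Stands in the stock, two rows of three about 115 mm apart in the middle of the table
- pot_yellow: Yellow glaze pot: round screw-top jar, 44 mm across, 60 mm high, white body with a yellow band and a yellow screw cap, about 90 g. Origin: centre of its underside, z up. Stands in the stock, two rows of three about 115 mm apart in the middle of the table. Not wanted in these kits
- loop_tool: Loop tool (pottery trimming tool): flat-sided brown wooden handle 16 mm wide (y) and 12 mm high, brass ferrule and steel wire loop; 120 mm long (its x, loop at +x), about 30 g, lying flat. Origin: underside at half length, on the handle 25 mm behind the ferrule; x along the tool, z up or down. Lies crosswise on the robot's side of the stock
- tortoise: Unglazed off-white ceramic tortoise figure with a domed shell, 64 mm across and 39 mm high, head at +x to 49 mm, about 130 g. Origin: centre of its underside, z up. Stands in the stock, two rows of three about 115 mm apart in the middle of the table. Not wanted in these kits

How it is judged:
By the outcome, as a careful person would: the job done as asked, in the order asked, and still so for the second after the job is handed in, with the robot touching nothing.
It also fails if it takes over 120 s, if anything falls off the work surface, if the arm or the gripper's body presses on something with over 40 N, if the wrist force passes 120 N, or if a joint passes its speed limit or range.

## Working session

There is one attempt and no reset: what is moved stays moved. The work goes in short steps, Python scripts to look and compute and a shell command to move; the robot and the scene stay as the last step left them, time stands still between calls to the robot, and variables do not carry over. Pictures are saved under pics/ and viewed, at most 14 in all, crops included, and the job is handed in when it is done.

```bash
mkdir -p pics; ls
python3 - <<'E'
from bench import monitor, cams
import cv2,numpy as np,pickle
o=monitor.get_obs(); print({k:np.round(v,3).tolist() for k,v in o.items()})
d={}
for n in("scene","side","wrist"):
    s=cams.snapshot(n); d[n]=s; cv2.imwrite(f"pics/{n}0.png",s["img"][:,:,::-1])
    print(n,s["fx"],s["cx"],s["cy"],np.round(s.get("world_from_camera",s.get("mount")),3).tolist())
pickle.dump((o,d),open("s0.pkl","wb"))
E
```

```text
pics
{'clock': 0.0, 'joint_positions': [0.984, 0.049, 0.098, 1.622, -0.0, 1.443], 'joint_vel': [0.001, 0.001, 0.001, 0.001, -0.001, -0.002], 'tau': [0.002, -33.878, 32.002, 0.02, 0.0, 0.0], 'position': [232.407, 470.517, 403.524], 'orientation': [[-0.897, 0.443, -0.001], [0.443, 0.897, -0.002], [0.0, -0.002, -1.0]], 'ft_force': [0.569, 0.245, -0.197], 'torque': [0.027, 0.01, -0.009], 'grasp_force': 0.0, 'gripper_width': 85.493}
scene 400.95790343908305 254.58917166954072 185.7125354529379 [[-0.871, 0.355, -0.341, 876.184], [0.492, 0.626, -0.605, 508.271], [-0.001, -0.694, -0.72, 667.962], [0.0, 0.0, 0.0, 1.0]]
side 352.26333005166384 254.83227083506975 190.2979064924782 [[0.893, -0.252, 0.374, 283.399], [-0.45, -0.536, 0.714, -571.47], [0.021, -0.806, -0.591, 519.369], [0.0, 0.0, 0.0, 1.0]]
wrist 332.7396737042176 258.572789075976 193.21205406695583 [[0.0, -0.955, -0.298, 76.002], [1.0, 0.0, 0.0, -0.27], [-0.0, -0.298, 0.955, 31.907], [0.0, 0.0, 0.0, 1.0]]
```

View pics/scene0.png

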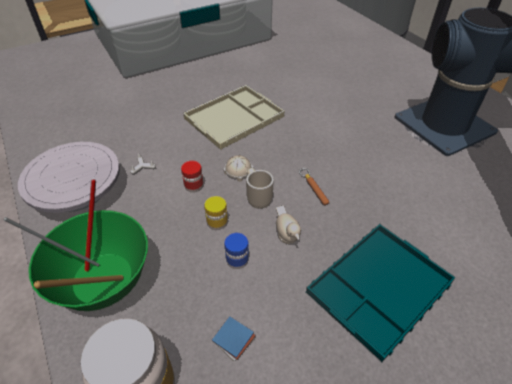

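View pics/side0.png

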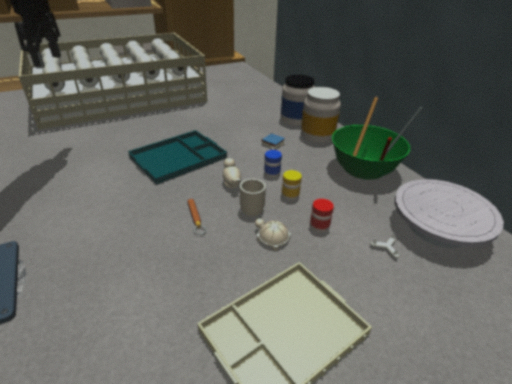

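The scene view shows red, yellow and blue pots at (192,175), (216,212) and (237,249), tortoise (238,167), beaker (259,188), bird (288,226) and tool (315,187). The cream tray is at (234,115) and the teal at (380,290). In the side view, red/yellow/blue are at (322,213)/(292,184)/(273,162), beaker (252,198), bird (232,177), tortoise (272,234) and tool (196,215).

```bash
cat > h.py <<'E'
import numpy as np,cv2,pickle
def cam(s,o=None):
    if "mount" in s:
        T=np.eye(4);T[:3,:3]=o["orientation"];T[:3,3]=o["position"];return T@np.array(s["mount"])
    return np.array(s["world_from_camera"])
def ray(s,p,o=None):
    T=cam(s,o);d=T[:3,:3]@np.array([(p[0]-s["cx"])/s["fx"],(p[1]-s["cy"])/s["fy"],1.]);return T[:3,3],d/np.linalg.norm(d)
def onz(s,p,z,o=None):
    c,d=ray(s,p,o);return (c+d*(z-c[2])/d[2])
def tri(*rs):
    A=sum(np.eye(3)-np.outer(d,d) for c,d in rs);b=sum((np.eye(3)-np.outer(d,d))@c for c,d in rs);return np.linalg.solve(A,b)
def proj(s,P,o=None):
    T=np.linalg.inv(cam(s,o));q=T[:3,:3]@np.array(P,float)+T[:3,3];return np.array([s["fx"]*q[0]/q[2]+s["cx"],s["fy"]*q[1]/q[2]+s["cy"]])
def delta(o,target,yaw=None):
    """target TCP world -> tool-axis fractions; yaw = heading (deg) of closing axis y; tool pointing down"""
    R=np.array(o["orientation"]);d=R.T@(np.array(target)-np.array(o["position"]))/400
    t=0
    if yaw is not None:
        cur=np.degrees(np.arctan2(R[1,1],R[0,1]));t=-((yaw-cur+90)%180-90)  # tool z down
    return np.round(d,4).tolist(),"rotz",round(t/360,4)
E
python3 - <<'E'
from h import *
o,d=pickle.load(open("s0.pkl","rb"))
S,D=d["scene"],d["side"]
for n,a,b in [("red",(192,175),(322,213)),("yel",(216,212),(292,184)),("blue",(237,249),(273,162)),("beak",(259,188),(252,198)),("bird",(288,226),(232,177)),("tort",(238,167),(272,234)),("tool",(315,187),(196,215))]:
    print(n,np.round(tri(ray(S,a),ray(D,b))))
for n,c in[("cream",[(184,114),(245,87),(284,112),(225,144)]),("teal",[(308,290),(380,227),(453,281),(386,356)])]:
    print(n,[np.round(onz(S,p,20)[:2]).tolist() for p in c])
print(delta(o,[440,0,480],90))
E
```

```text
red [ 683. -122.   36.]
yel [682.   1.  33.]
blue [688. 105.  35.]
beak [571. -12.  36.]
bird [569. 100.  25.]
tort [ 568. -114.   14.]
tool [446.  23.   6.]
cream [[602.0, -366.0], [395.0, -402.0], [361.0, -240.0], [562.0, -199.0]]
teal [[613.0, 237.0], [404.0, 192.0], [373.0, 353.0], [572.0, 395.0]]
([-0.9862, -0.8252, -0.1895], 'rotz', np.float64(-0.073))
```

Run:
```python
from h import *
o,d=pickle.load(open("s0.pkl","rb"))
print(delta(o,[540,0,440],90))
```

```text
([-1.2104, -0.7143, -0.0899], 'rotz', np.float64(-0.073))
```

```bash
python3 -m crank '{"delta_pos":[[-1,-0.82,-0.1],[-1,-0.82,-0.1],[-1,-0.82,-0.1],[-1,-0.82,-0.1],[-1,-0.82,-0.1],[-1,-0.82,-0.1],[-1,-0.82,-0.1],[-1,-0.82,-0.1],[-1,-0.82,-0.1],[-1,-0.82,-0.1],[-1,-0.82,-0.1],[-1,-0.82,-0.1]],"dr":[[0,0,-0.073],[0,0,-0.073],[0,0,-0.073],[0,0,-0.073],[0,0,-0.073],[0,0,-0.073],[0,0,-0.073],[0,0,-0.073],[0,0,-0.073],[0,0,-0.073],[0,0,-0.073],[0,0,-0.073]],"fingers":[1,1,1,1,1,1,1,1,1,1,1,1]}'
python3 - <<'E'
from h import *
from bench import monitor, cams
o=monitor.get_obs(); s=cams.snapshot("wrist"); sd=cams.snapshot("side")
print(np.round(o["position"],1),np.round(o["orientation"],3).tolist(),o["clock"])
cv2.imwrite("pics/w1.png",s["img"][:,:,::-1]); pickle.dump((o,s),open("s1.pkl","wb"))
E
```

```text
clock: 1.35
position: [447.2, -4.0, 444.0]
orientation: [[-1.0, 0.006, -0.0], [0.006, 1.0, -0.001], [0.0, -0.001, -1.0]]
ft_force: [0.2, 0.1, -0.3]
gripper_width: 85.3
grasp_force: 0.0
[447.2  -4.  444. ] [[-1.0, 0.006, -0.0], [0.006, 1.0, -0.001], [0.0, -0.001, -1.0]] 1.35
```

View pics/w1.png

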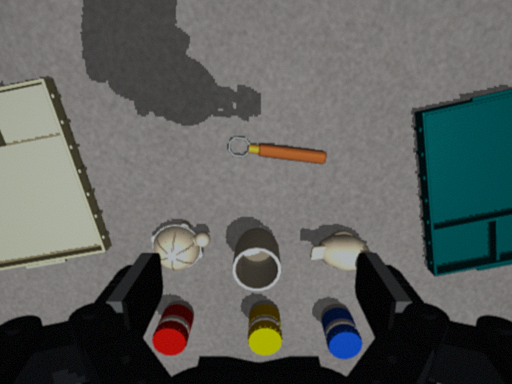

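The wrist view shows the tool lying at (325,157)–(228,146), with its loop pointing to -y. The bird is at (340,252) with its tail towards -y, partly behind a finger. The cream tray's wells are on the robot's side and the teal tray's wells are on the far side. I'll go 140 mm farther out for a cleaner look.

```bash
python3 -m crank '{"delta_pos":[[-0.36,0,0],[-0.36,0,0],[-0.36,0,0],[-0.36,0,0],[-0.36,0,0],[-0.36,0,0]],"dr":[[0,0,0],[0,0,0],[0,0,0],[0,0,0],[0,0,0],[0,0,0]],"fingers":[1,1,1,1,1,1]}'
python3 - <<'E'
from h import *
from bench import monitor, cams
o=monitor.get_obs(); s=cams.snapshot("wrist")
cv2.imwrite("pics/w2.png",s["img"][:,:,::-1]); pickle.dump((o,s),open("s2.pkl","wb"))
E
```

```text
clock: 2.05
position: [588.9, 0.7, 445.4]
orientation: [[-1.0, -0.002, -0.0], [-0.002, 1.0, 0.0], [0.0, 0.0, -1.0]]
ft_force: [0.2, -0.4, 1.3]
gripper_width: 85.4
grasp_force: 0.0
```

View pics/w2.png

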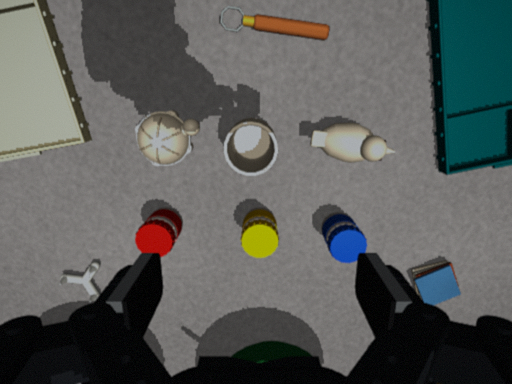

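Clean view. Cap tops are at red (155,239), yellow (260,240) and blue (347,244), and the beaker rim centre at (251,147). The bird's tail is at (315,138), head (373,149) and beak tip (396,152). The tool handle runs from (255,22) to (328,32).

Run:
```python
from h import *
o,s=pickle.load(open("s2.pkl","rb")); im=s["img"]
hsv=cv2.cvtColor(im,cv2.COLOR_RGB2HSV)
def big(m):
    c=max(cv2.findContours(m.astype(np.uint8),cv2.RETR_EXTERNAL,cv2.CHAIN_APPROX_NONE)[0],key=cv2.contourArea);return c
H,S,V=[hsv[...,i].astype(int) for i in range(3)]
roi=lambda x0,y0,x1,y1:(lambda m:(m.__setitem__((slice(y0,y1),slice(x0,x1)),True),m)[1])(np.zeros(H.shape,bool))
for n,r in[("red",(130,205,190,262)),("yel",(235,200,290,262)),("blue",(315,205,375,268))]:
    m=roi(*r)&(S>150)&(V>(165 if n!="blue" else 165))
    c=big(cv2.morphologyEx(m.astype(np.uint8),cv2.MORPH_OPEN,np.ones((5,5))))
    e=cv2.fitEllipse(c);print(n,np.round(e[0]),np.round(e[1]),np.round(onz(s,e[0],60,o)), [np.round(onz(s,p,60,o)[:2]).tolist() for p in [c[c[:,0,0].argmin(),0],c[c[:,0,0].argmax(),0],c[c[:,0,1].argmax(),0]]])
m=roi(215,110,285,180)&(V>120)  # beaker
for th in(110,130,150):
    m=roi(215,110,285,180)&(V>th);c=big(m);e=cv2.fitEllipse(cv2.convexHull(c));print("beaker",np.round(e[0]),np.round(e[1]),np.round(onz(s,e[0],68,o)))
m=roi(305,110,405,175)&(V>120)
c=big(m);x,y,w,h=cv2.boundingRect(c);print("bird box",x,y,w,h,[np.round(onz(s,p,26,o)[:2]).tolist() for p in[(x,y+h/2),(x+w,y+h/2)]])
mm=np.zeros(H.shape,np.uint8);cv2.drawContours(mm,[c],-1,1,-1)
for u in range(x,x+w,6):
    r=np.flatnonzero(mm[:,u]);p,q=[onz(s,(u,v),26,o) for v in(r[0],r[-1]+1)];print(u,r[0],r[-1],np.round(p[:2]),np.round(q[:2]))
m=roi(238,5,345,50)&(S>120)&(V>90);c=big(m);r=cv2.minAreaRect(c);b=cv2.boxPoints(r);print("tool",[np.round(onz(s,p,12,o)[:2]).tolist() for p in b])
print("loop",np.round(onz(s,(220,18),4,o)), "beak", onz(s,(396,152),50,o).round(),"head",onz(s,(373,149),58,o).round(),"tail",onz(s,(313,138),30,o).round())
```

```text
red [153. 239.] [27. 36.] [ 680. -122.   60.] [[674.0, -141.0], [688.0, -103.0], [697.0, -115.0]]
yel [260. 241.] [31. 34.] [681.   2.  60.] [[675.0, -17.0], [688.0, 21.0], [701.0, -5.0]]
blue [348. 246.] [29. 35.] [687. 105.  60.] [[684.0, 85.0], [693.0, 126.0], [707.0, 99.0]]
beaker [260. 146.] [ 71. 196.] [569.   2.  68.]
beaker [250. 149.] [54. 55.] [572.  -8.  68.]
beaker [247. 138.] [24. 31.] [561. -12.  68.]
bird box 305 110 100 65 [[572.0, 55.0], [572.0, 171.0]]
305 145 174 [575.  55.] [611.  56.]
311 144 174 [574.  62.] [611.  64.]
317 131 174 [559.  68.] [611.  71.]
323 132 174 [560.  75.] [611.  78.]
329 130 174 [557.  82.] [611.  85.]
335 127 174 [554.  88.] [611.  92.]
341 126 174 [553.  95.] [611. 100.]
347 126 174 [553. 102.] [611. 107.]
353 111 174 [536. 107.] [611. 114.]
359 110 174 [535. 114.] [611. 121.]
365 111 174 [536. 121.] [611. 128.]
371 110 172 [535. 128.] [608. 135.]
377 110 174 [535. 135.] [611. 143.]
383 113 174 [538. 142.] [611. 150.]
389 120 174 [546. 149.] [611. 157.]
395 110 174 [535. 155.] [611. 164.]
401 110 174 [535. 162.] [611. 172.]
tool [[447.0, -18.0], [433.0, -16.0], [445.0, 77.0], [460.0, 76.0]]
loop [438. -42.   4.] beak [578. 152.  50.] head [574. 124.  58.] tail [566.  63.  30.]
```

Run:
```python
from h import *
from bench import monitor
print(np.round(monitor.get_obs()["joint_positions"],3))
o,s=pickle.load(open("s1.pkl","rb")); im=s["img"]
a=cv2.resize(im[60:290,0:120],None,fx=2.6,fy=2.6,interpolation=cv2.INTER_CUBIC);b=cv2.resize(im[60:290,392:512],None,fx=2.6,fy=2.6,interpolation=cv2.INTER_CUBIC)
cv2.imwrite("pics/t1.png",np.hstack([a,b])[:,:,::-1])
o,s=pickle.load(open("s2.pkl","rb")); im=s["img"].astype(int)
m=np.zeros(im.shape[:2],np.uint8);m[115:175,300:405]=((im[...,0]-im[...,2]>18)&(im[...,0]>90))[115:175,300:405]
c=max(cv2.findContours(m,0,1)[0],key=cv2.contourArea);mm=m*0;cv2.drawContours(mm,[c],-1,1,-1)
for u in range(312,400,7):
    r=np.flatnonzero(mm[:,u])
    if len(r):print(u,r[0],r[-1],np.round(onz(s,(u,r[0]),26,o)[:2]),np.round(onz(s,(u,r[-1]+1),26,o)[:2]))
```

```text
[-0.113  0.234  0.389  1.724  0.    -0.114]
326 130 151 [557.  78.] [583.  80.]
333 127 156 [554.  86.] [589.  88.]
340 125 159 [552.  94.] [592.  97.]
347 125 160 [552. 102.] [594. 105.]
354 125 161 [552. 110.] [595. 114.]
361 126 160 [553. 118.] [594. 122.]
368 130 159 [557. 127.] [592. 130.]
375 137 160 [565. 136.] [594. 139.]
382 139 157 [568. 144.] [590. 146.]
389 148 148 [578. 153.] [579. 153.]
```

View pics/t1.png

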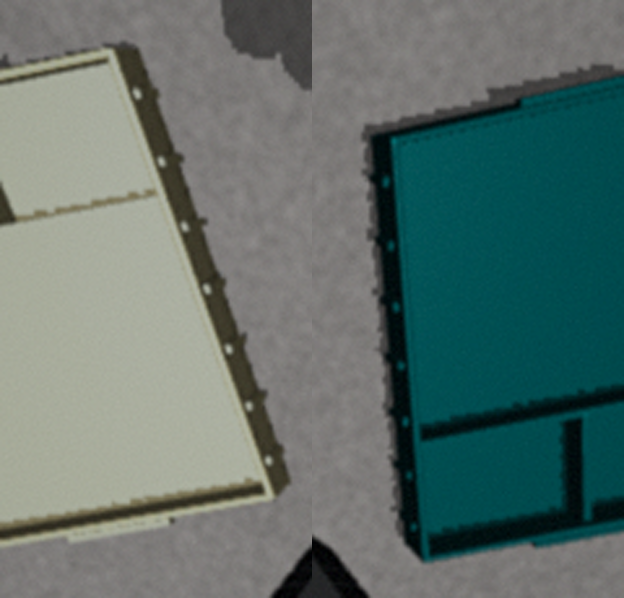

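Crop corners, in full-image pixels: the cream rim is at (43.5,79) and (104.6,251) and its base at (51,78.5) and (110,247). The teal rim is at (422,112) and (435.5,276), with a base corner at (415,110). The cream cross wall lies towards the robot and the teal one on the far side.

Run:
```python
from h import *
o,s=pickle.load(open("s1.pkl","rb"))
for n,a,b,z,yaw0,sg in[("cream",(43.5,79),(104.6,251.2),20,0,1),("creamb",(51,78.5),(110,247.3),0,0,1),("teal",(422,112),(435.5,276.2),20,180,-1)]:
    A,B=[onz(s,p,z,o)[:2] for p in(a,b)];u=B-A;L=np.linalg.norm(u);u/=L
    inn=np.array([u[1],-u[0]]) if sg==1 else np.array([-u[1],u[0]])
    C=(A+B)/2+inn*85;print(n,A.round(),B.round(),"L",round(L,1),"C",C.round(1),"yaw",round(np.degrees(np.arctan2(u[1],u[0]))+yaw0,1))
o,d=pickle.load(open("s0.pkl","rb"))
from bench import monitor;ob=monitor.get_obs()
print(delta(ob,[573,107,400],-8.2))
```

```text
cream [ 359. -244.] [ 572. -207.] L 216.4 C [ 479.9 -309.1] yaw 10.0
creamb [ 357. -248.] [ 576. -209.] L 222.0 C [ 481.6 -311.8] yaw 10.1
teal [397. 183.] [611. 231.] L 219.5 C [485.4 289.9] yaw 192.6
([0.0388, 0.2664, 0.1154], 'rotz', np.float64(-0.227))
```

```bash
python3 -m crank '{"delta_pos":[[0.039,0.266,0.36],[0.039,0.266,0.36],[0.039,0.266,0.36],[0.039,0.266,0.36],[0.039,0.266,0.36],[0.039,0.266,0.36],[0.039,0.266,0.36],[0.039,0.266,0.36],[0.039,0.266,0.36],[0.039,0.266,0.36],[0.039,0.266,0.36],[0.039,0.266,0.36]],"dr":[[0,0,-0.227],[0,0,-0.227],[0,0,-0.227],[0,0,-0.227],[0,0,-0.227],[0,0,-0.227],[0,0,-0.227],[0,0,-0.227],[0,0,-0.227],[0,0,-0.227],[0,0,-0.227],[0,0,-0.227]],"fingers":[1,1,1,1,1,1,1,1,1,1,1,1]}'
cat > q.py <<'E'
import sys
from h import *
from bench import monitor
a=[float(x) for x in sys.argv[1:]]
o=monitor.get_obs();print(delta(o,a[:3],a[3] if len(a)>3 else None),"yaw",round(float(np.degrees(np.arctan2(o["orientation"][1][1],o["orientation"][0][1]))),1),np.round(o["joint_positions"],2),o["clock"])
E
python3 q.py 573 107 178 -8.2
```

```text
clock: 3.3
position: [573.5, 105.9, 302.3]
orientation: [[-0.146, -0.989, 0.002], [-0.989, 0.146, 0.0], [-0.001, -0.002, -1.0]]
ft_force: [0.3, 0.3, 0.0]
gripper_width: 85.3
grasp_force: 0.0
([-0.0023, 0.0024, 0.3109], 'rotz', np.float64(-0.0005)) yaw 171.6 [ 0.07  0.2   0.06  1.43  0.   -1.36] 3.3
```

```bash
python3 -m crank '{"delta_pos":[[-0.002,0.002,0.1],[-0.002,0.002,0.2],[-0.002,0.002,0.27],[-0.002,0.002,0.31],[-0.002,0.002,0.311],[-0.002,0.002,0.311],[-0.002,0.002,0.311],[-0.002,0.002,0.311],[-0.002,0.002,0.311],[-0.002,0.002,0.311],[-0.002,0.002,0.311],[-0.002,0.002,0.311]],"dr":[[0,0,0],[0,0,0],[0,0,0],[0,0,0],[0,0,0],[0,0,0],[0,0,0],[0,0,0],[0,0,0],[0,0,0],[0,0,0],[0,0,0]],"fingers":[1,1,1,1,1,0,0,0,0,0,0,0]}'
```

```text
clock: 4.5
position: [574.7, 106.9, 179.0]
orientation: [[-0.144, -0.99, 0.004], [-0.99, 0.144, 0.0], [-0.001, -0.004, -1.0]]
ft_force: [-1.3, 0.2, 5.7]
gripper_width: 43.9
grasp_force: 61.0
```

```bash
python3 -m crank '{"delta_pos":[[0,0,-0.04],[0,0,-0.1],[0,0,-0.2],[0,0,-0.31],[0,0,-0.31],[0,0,-0.31]],"dr":[[0,0,0],[0,0,0],[0,0,0],[0,0,0],[0,0,0],[0,0,0]],"fingers":[0,0,0,0,0,0]}'; python3 q.py 507.3 -272.9 300 100
python3 - <<'E'
from bench import cams;import cv2
cv2.imwrite("pics/c1.png",cv2.resize(cams.snapshot("side")["img"][80:300,120:420,::-1],None,fx=2,fy=2))
E
```

```text
clock: 5.1
position: [574.4, 106.8, 302.5]
orientation: [[-0.144, -0.99, 0.005], [-0.99, 0.144, 0.0], [-0.001, -0.004, -1.0]]
ft_force: [-0.8, -0.2, -1.5]
gripper_width: 43.6
grasp_force: 61.5
([0.9635, 0.029, 0.0052], 'rotz', np.float64(0.1992)) yaw 171.7 [ 0.07  0.2   0.06  1.43 -0.   -1.36] 5.1
```

View pics/c1.png

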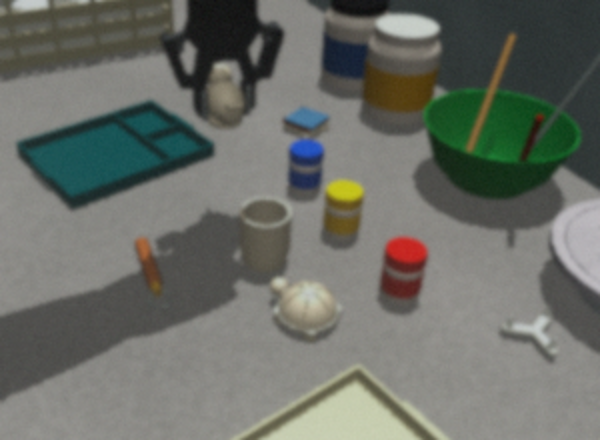

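The bird is held level between the fingers at (225,95) in the crop, with the rest of the stock undisturbed. Carrying it to the cream tray.

```bash
python3 -m crank '{"delta_pos":[[0.05,0.001,0],[0.13,0.004,0],[0.22,0.007,0],[0.32,0.01,0],[0.42,0.013,0],[0.52,0.016,0],[0.62,0.019,0],[0.72,0.022,0],[0.82,0.025,0],[0.9,0.027,0],[0.95,0.029,0],[0.963,0.029,0]],"dr":[[0,0,0.017],[0,0,0.034],[0,0,0.051],[0,0,0.068],[0,0,0.086],[0,0,0.104],[0,0,0.122],[0,0,0.14],[0,0,0.158],[0,0,0.176],[0,0,0.19],[0,0,0.199]],"fingers":[0,0,0,0,0,0,0,0,0,0,0,0]}'; python3 q.py 507.3 -272.9 182 100
```

```text
clock: 6.35
position: [505.2, -274.8, 297.1]
orientation: [[-0.986, -0.169, -0.004], [-0.169, 0.986, 0.002], [0.004, 0.003, -1.0]]
ft_force: [0.0, 1.4, -1.3]
gripper_width: 44.1
grasp_force: 61.5
([-0.0072, 0.0029, 0.2878], 'rotz', np.float64(-0.0008)) yaw 99.7 [-0.61  0.18  0.03  1.43 -0.   -0.78] 6.35
```

Run:
```python
from h import *
from bench import monitor, cams
o=monitor.get_obs(); s=cams.snapshot("wrist")
im=s["img"].copy();C=np.array([481,-308]);a=np.radians(10);R=np.array([[np.cos(a),-np.sin(a)],[np.sin(a),np.cos(a)]])
def ln(pts,z):
    q=[tuple(np.int32(proj(s,[*(C+R@np.array(p)),z],o))) for p in pts];cv2.polylines(im,[np.array(q)],True,(255,0,0),1)
ln([(-110,-85),(110,-85),(110,85),(-110,85)],20);ln([(-44,-81),(-44,81)],17);ln([(-106,0),(-44,0)],17)
cv2.imwrite("pics/w3.png",im[:,:,::-1])
```

```text
(no output)
```

View pics/w3.png

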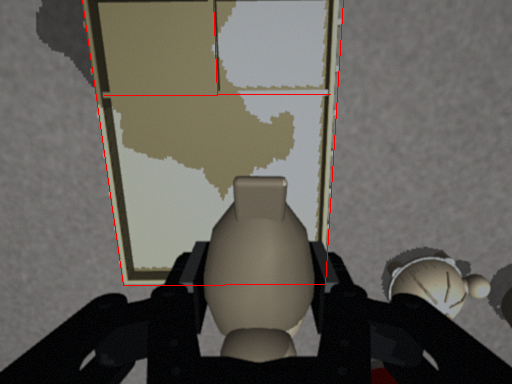

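The overlay matches the tray to about 1–2 mm, and the bird hangs straight over the bay. Lowering it.

```bash
python3 -m crank '{"delta_pos":[[-0.007,0.003,0.06],[-0.007,0.003,0.13],[-0.007,0.003,0.19],[-0.007,0.003,0.24],[-0.007,0.003,0.265],[-0.007,0.003,0.272],[-0.007,0.003,0.272],[-0.007,0.003,0.272]],"dr":[[0,0,0],[0,0,0],[0,0,0],[0,0,0],[0,0,0],[0,0,0],[0,0,0],[0,0,0]],"fingers":[0,0,0,0,0,0,0,0]}'
```

```text
clock: 7.2
position: [509.7, -271.3, 192.7]
orientation: [[-0.985, -0.175, 0.002], [-0.175, 0.985, -0.001], [-0.002, -0.001, -1.0]]
ft_force: [0.8, 0.7, -1.0]
gripper_width: 43.7
grasp_force: 61.5
```

```bash
python3 -m crank '{"delta_pos":[[0,0,0.006],[0,0,0.011],[0,0,0.015],[0,0,0.018],[0,0,0.02],[0,0,0.022],[0,0,0.022]],"dr":[[0,0,0],[0,0,0],[0,0,0],[0,0,0],[0,0,0],[0,0,0],[0,0,0]],"fingers":[0,0,0,0,0,0,0]}'
```

```text
clock: 7.9
position: [509.1, -271.0, 183.1]
orientation: [[-0.985, -0.175, -0.0], [-0.175, 0.985, -0.0], [0.0, 0.0, -1.0]]
ft_force: [-1.3, 0.4, 0.3]
gripper_width: 43.7
grasp_force: 61.7
```

```bash
python3 -m crank '{"delta_pos":[[0,0,0.002],[0,0,0.003],[0,0,0.004],[0,0,0.004]],"dr":[[0,0,0],[0,0,0],[0,0,0],[0,0,0]],"fingers":[0,0,0,0]}'
```

```text
clock: 8.3
position: [509.1, -271.0, 183.0]
orientation: [[-0.985, -0.175, 0.0], [-0.175, 0.985, -0.0], [-0.0, -0.0, -1.0]]
ft_force: [-4.6, 2.2, 7.9]
gripper_width: 44.0
grasp_force: 62.3
```

Contact is made at 8 N. Release and rise.

```bash
python3 -m crank '{"delta_pos":[[0,0,0.003],[0,0,0.002],[0,0,0.002],[0,0,0.002],[0,0,-0.03],[0,0,-0.1],[0,0,-0.2],[0,0,-0.3],[0,0,-0.3]],"dr":[[0,0,0],[0,0,0],[0,0,0],[0,0,0],[0,0,0],[0,0,0],[0,0,0],[0,0,0],[0,0,0]],"fingers":[0.7,0.7,0.7,0.7,0.7,0.7,0.8,1,1]}'; python3 q.py 445.5 18 260 -7.6
```

```text
clock: 9.2
position: [511.1, -272.4, 310.1]
orientation: [[-0.985, -0.175, 0.012], [-0.175, 0.985, -0.008], [-0.01, -0.01, -1.0]]
ft_force: [0.9, -0.9, 0.3]
gripper_width: 85.3
grasp_force: 0.0
([0.0358, 0.7448, 0.1171], 'rotz', np.float64(-0.2009)) yaw 100.1 [-0.61  0.18  0.05  1.43  0.   -0.78] 9.2
```

```bash
python3 -m crank '{"delta_pos":[[0.036,0.744,0.03],[0.036,0.744,0.03],[0.036,0.744,0.03],[0.036,0.744,0.03],[0.036,0.744,0.03],[0.036,0.744,0.03],[0.036,0.744,0.03],[0.036,0.744,0.1],[0.036,0.744,0.117],[0.036,0.744,0.117],[0.036,0.744,0.117],[0.036,0.744,0.117]],"dr":[[0,0,-0.2],[0,0,-0.2],[0,0,-0.2],[0,0,-0.2],[0,0,-0.2],[0,0,-0.2],[0,0,-0.2],[0,0,-0.2],[0,0,-0.2],[0,0,-0.2],[0,0,-0.2],[0,0,-0.2]],"fingers":[1,1,1,1,1,1,1,1,1,1,1,1]}'; python3 q.py 445.5 18 176 -7.6
python3 - <<'E'
from h import *
from bench import monitor, cams
o=monitor.get_obs(); s=cams.snapshot("wrist");d=cams.snapshot("scene")
im=s["img"];hsv=cv2.cvtColor(im,cv2.COLOR_RGB2HSV).astype(int)
m=((hsv[...,1]>130)&(hsv[...,2]>80)&(hsv[...,0]<18)).astype(np.uint8)
c=max(cv2.findContours(m,0,1)[0],key=cv2.contourArea);b=cv2.boxPoints(cv2.minAreaRect(c));print(b.round(),[np.round(onz(s,p,12,o)[:2]).tolist() for p in b])
cv2.imwrite("pics/w4.png",np.hstack([cv2.resize(im,(400,300)),cv2.resize(d["img"],(400,300))])[:,:,::-1])
E
```

```text
clock: 10.4
position: [443.4, 19.2, 255.4]
orientation: [[-0.139, -0.99, 0.002], [-0.99, 0.139, -0.0], [-0.0, -0.002, -1.0]]
ft_force: [0.0, 0.6, -0.1]
gripper_width: 85.0
grasp_force: 0.0
([0.0023, -0.0052, 0.1984], 'rotz', np.float64(-0.0011)) yaw 172.0 [-0.11 -0.15 -0.39  1.33  0.   -1.54] 10.4
[[247. 172.]
 [268. 172.]
 [269. 281.]
 [248. 281.]] [[448.0, -7.0], [434.0, -5.0], [444.0, 76.0], [459.0, 74.0]]
```

View pics/w4.png

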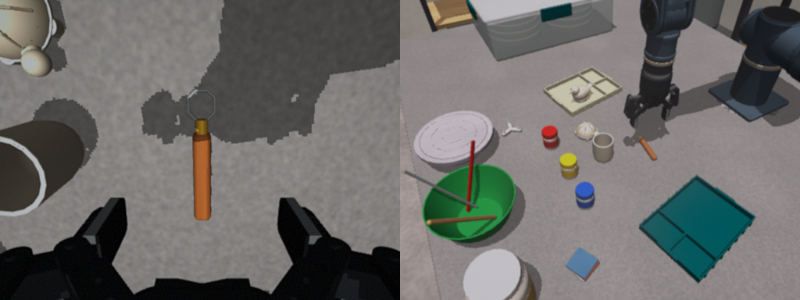

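The tool is centred under the gripper, with its handle at (202,175) in the half-size wrist view. The bird stands upright in the cream tray at (580,92). Descending.

```bash
python3 -m crank '{"delta_pos":[[0.002,-0.006,0.08],[0.002,-0.006,0.14],[0.002,-0.006,0.18],[0.002,-0.006,0.188],[0.002,-0.006,0.188],[0.002,-0.006,0.188]],"dr":[[0,0,0],[0,0,0],[0,0,0],[0,0,0],[0,0,0],[0,0,0]],"fingers":[1,1,0.6,0.6,0.6,0.6]}'; python3 q.py 446 18 176.5 -7.6
```

```text
clock: 11.1
position: [446.0, 18.2, 180.4]
orientation: [[-0.138, -0.99, 0.002], [-0.99, 0.138, -0.0], [-0.0, -0.002, -1.0]]
ft_force: [0.9, 0.4, 0.3]
gripper_width: 51.3
grasp_force: 0.0
([0.0004, -0.0001, 0.0098], 'rotz', np.float64(-0.0009)) yaw 172.1 [-0.11 -0.08 -0.48  1.17 -0.   -1.54] 11.1
```

```bash
python3 -m crank '{"delta_pos":[[0,0,0.006],[0,0,0.01],[0,0,0.01],[0,0,0.01],[0,0,0.01],[0,0,0.01],[0,0,0.01],[0,0,0.01]],"dr":[[0,0,0],[0,0,0],[0,0,0],[0,0,0],[0,0,0],[0,0,0],[0,0,0],[0,0,0]],"fingers":[0.5,0.5,0,0,0,0,0,0]}'
```

```text
clock: 11.9
position: [445.5, 18.3, 175.6]
orientation: [[-0.138, -0.99, 0.001], [-0.99, 0.138, -0.0], [-0.0, -0.001, -1.0]]
ft_force: [-0.5, 0.3, 4.1]
gripper_width: 14.5
grasp_force: 61.3
```

```bash
python3 -m crank '{"delta_pos":[[0,0,-0.05],[0,0,-0.15],[0,0,-0.26],[0,0,-0.3],[0,0,-0.3]],"dr":[[0,0,0],[0,0,0],[0,0,0],[0,0,0],[0,0,0]],"fingers":[0,0,0,0,0]}'; python3 q.py 521.2 -351.6 290 100
```

```text
clock: 12.4
position: [446.4, 18.2, 298.2]
orientation: [[-0.138, -0.99, 0.006], [-0.99, 0.138, -0.001], [-0.0, -0.006, -1.0]]
ft_force: [0.8, -0.2, 0.3]
gripper_width: 14.1
grasp_force: 60.8
([0.8898, -0.3125, 0.0223], 'rotz', np.float64(0.2002)) yaw 172.1 [-0.11 -0.16 -0.31  1.41  0.   -1.54] 12.4
```

```bash
python3 -m crank '{"delta_pos":[[0.07,-0.025,0],[0.15,-0.05,0],[0.23,-0.08,0],[0.32,-0.112,0],[0.41,-0.144,0],[0.5,-0.175,0],[0.59,-0.207,0],[0.68,-0.239,0],[0.77,-0.27,0],[0.85,-0.298,0],[0.89,-0.312,0],[0.89,-0.312,0]],"dr":[[0,0,0.017],[0,0,0.034],[0,0,0.051],[0,0,0.068],[0,0,0.086],[0,0,0.104],[0,0,0.122],[0,0,0.14],[0,0,0.158],[0,0,0.176],[0,0,0.19],[0,0,0.2]],"fingers":[0,0,0,0,0,0,0,0,0,0,0,0]}'; python3 -m crank '{"delta_pos":[[0,0,0.05],[0,0,0.13],[0,0,0.2],[0,0,0.25],[0,0,0.26],[0,0,0.26],[0,0,0.26]],"dr":[[0,0,0],[0,0,0],[0,0,0],[0,0,0],[0,0,0],[0,0,0],[0,0,0]],"fingers":[0,0,0,0,0,0,0]}'; python3 q.py 521.2 -351.6 180 100
```

```text
clock: 13.6
position: [519.0, -353.8, 291.2]
orientation: [[-0.986, -0.169, -0.004], [-0.169, 0.986, 0.002], [0.003, 0.003, -1.0]]
ft_force: [-0.8, 0.7, 0.1]
gripper_width: 14.1
grasp_force: 60.8
clock: 14.3
position: [519.9, -351.6, 191.5]
orientation: [[-0.985, -0.175, 0.0], [-0.175, 0.985, -0.0], [-0.0, -0.0, -1.0]]
ft_force: [0.3, -0.5, -0.3]
gripper_width: 13.9
grasp_force: 60.8
([-0.0032, -0.0005, 0.0288], 'rotz', np.float64(0.0002)) yaw 100.1 [-0.7   0.37  0.04  1.25  0.   -0.88] 14.3
```

```bash
python3 -m crank '{"delta_pos":[[0,0,0.01],[0,0,0.018],[0,0,0.024],[0,0,0.027],[0,0,0.028],[0,0,0.028],[0,0,0.028],[0,0,0.028],[0,0,0.028]],"dr":[[0,0,0],[0,0,0],[0,0,0],[0,0,0],[0,0,0],[0,0,0],[0,0,0],[0,0,0],[0,0,0]],"fingers":[0,0,0,0,0,0,0.36,0.36,0.36]}'; python3 -m crank '{"delta_pos":[[0,0,-0.03],[0,0,-0.1],[0,0,-0.2],[0,0,-0.3],[0,0,-0.33],[0,0,-0.33]],"dr":[[0,0,0],[0,0,0],[0,0,0],[0,0,0],[0,0,0],[0,0,0]],"fingers":[0.36,0.36,0.36,1,1,1]}';python3 q.py 687 105 300 100
```

```text
clock: 15.2
position: [519.8, -351.6, 180.1]
orientation: [[-0.985, -0.175, 0.0], [-0.175, 0.985, -0.0], [-0.0, -0.0, -1.0]]
ft_force: [0.5, 0.5, -0.8]
gripper_width: 30.6
grasp_force: 0.0
clock: 15.8
position: [520.6, -352.2, 316.5]
orientation: [[-0.985, -0.175, 0.006], [-0.175, 0.985, -0.005], [-0.005, -0.006, -1.0]]
ft_force: [0.7, 1.2, -0.3]
gripper_width: 73.1
grasp_force: 0.0
([-0.6094, 1.0529, 0.038], 'rotz', np.float64(0.0002)) yaw 100.1 [-0.7   0.31  0.22  1.48  0.   -0.88] 15.8
```

```bash
python3 - <<'E'
from h import *
o,d=pickle.load(open("s0.pkl","rb"));S,D=d["scene"],d["side"]
print([tri(ray(S,a),ray(D,b)).round() for a,b in[((8,220),(420,107)),((93,182),(389,142)),((38,284),(376,98)),((89,265),(370,165))]])
E
python3 -m crank '{"delta_pos":[[-0.5,0.87,0.03],[-0.5,0.87,0.03],[-0.5,0.87,0.03],[-0.5,0.87,0.03],[-0.5,0.87,0.03],[-0.5,0.87,0.03],[-0.5,0.87,0.03],[-0.5,0.87,0.03],[-0.5,0.87,0.03]],"dr":[[0,0,0],[0,0,0],[0,0,0],[0,0,0],[0,0,0],[0,0,0],[0,0,0],[0,0,0],[0,0,0]],"fingers":[1,1,1,1,1,1,1,1,1]}'; python3 q.py 687 105 290 100
python3 - <<'E'
from h import *
from bench import monitor, cams
o=monitor.get_obs(); s=cams.snapshot("wrist");d=cams.snapshot("side")
pickle.dump((o,s),open("s5.pkl","wb"))
cv2.imwrite("pics/w5.png",np.hstack([cv2.resize(s["img"],(400,300)),cv2.resize(d["img"][220:,180:400],(400,300))])[:,:,::-1])
E
```

```text
[array([1018.,  -28.,  181.]), array([879., -83., 145.]), array([999., 100., 161.]), array([937.,  -1.,  23.])]
clock: 16.7
position: [655.9, 32.2, 296.4]
orientation: [[-0.983, -0.183, -0.004], [-0.183, 0.983, 0.003], [0.003, 0.004, -1.0]]
ft_force: [0.5, -0.8, -0.7]
gripper_width: 85.7
grasp_force: 0.0
([-0.1096, 0.1646, 0.0163], 'rotz', np.float64(0.0014)) yaw 100.5 [-0.05  0.4   0.29  1.47  0.   -0.24] 16.7
```

View pics/w5.png

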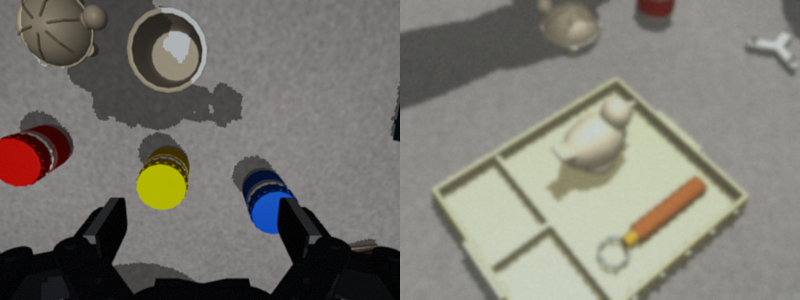

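Both the bird (upright) and the tool (flat) sit in the cream bay. Now the blue pot.

```bash
python3 -m crank '{"delta_pos":[[-0.11,0.165,0.02],[-0.11,0.165,0.02],[-0.11,0.165,0.02],[-0.11,0.165,0.02],[-0.11,0.165,0.02]],"dr":[[0,0,0],[0,0,0],[0,0,0],[0,0,0],[0,0,0]],"fingers":[1,1,1,1,1]}'; python3 q.py 687 105 197
python3 - <<'E'
from h import *
from bench import monitor, cams
o=monitor.get_obs(); s=cams.snapshot("wrist");im=s["img"]
hsv=cv2.cvtColor(im,cv2.COLOR_RGB2HSV).astype(int)
m=((hsv[...,1]>150)&(hsv[...,2]>150)&(hsv[...,0]>100)&(hsv[...,0]<130)).astype(np.uint8)
c=max(cv2.findContours(m,0,1)[0],key=cv2.contourArea);e=cv2.fitEllipse(c);print(e,onz(s,e[0],60,o).round(1))
E
```

```text
clock: 17.3
position: [687.2, 96.8, 291.5]
orientation: [[-0.985, -0.173, -0.001], [-0.173, 0.985, -0.001], [0.001, -0.001, -1.0]]
ft_force: [-0.2, -0.5, 0.4]
gripper_width: 85.5
grasp_force: 0.0
([-0.0033, 0.0205, 0.2361], 'rotz', 0.0) yaw 99.9 [ 0.04  0.5   0.42  1.49 -0.   -0.13] 17.3
((272.8299865722656, 219.71868896484375), (53.60090637207031, 67.33609008789062), 86.96967315673828) [689.4 106.1  60. ]
```

```bash
python3 -m crank '{"delta_pos":[[-0.006,0.021,0.06],[-0.006,0.021,0.13],[-0.006,0.021,0.19],[-0.006,0.021,0.23],[-0.006,0.021,0.236],[-0.006,0.021,0.236],[-0.006,0.021,0.236],[-0.006,0.021,0.236],[-0.006,0.021,0.236],[-0.006,0.021,0.236],[-0.006,0.021,0.236]],"dr":[[0,0,0],[0,0,0],[0,0,0],[0,0,0],[0,0,0],[0,0,0],[0,0,0],[0,0,0],[0,0,0],[0,0,0],[0,0,0]],"fingers":[1,1,1,1,1,1,0,0,0,0,0]}'; python3 -m crank '{"delta_pos":[[0,0,-0.04],[0,0,-0.12],[0,0,-0.22],[0,0,-0.26],[0,0,-0.26]],"dr":[[0,0,0],[0,0,0],[0,0,0],[0,0,0],[0,0,0]],"fingers":[0,0,0,0,0]}';python3 q.py 398.4 -279 300 100
```

```text
clock: 18.45
position: [689.3, 107.6, 199.6]
orientation: [[-0.985, -0.175, 0.004], [-0.175, 0.985, 0.0], [-0.004, -0.0, -1.0]]
ft_force: [-0.2, -0.2, 5.7]
gripper_width: 42.6
grasp_force: 61.2
clock: 18.95
position: [689.4, 107.6, 306.6]
orientation: [[-0.985, -0.175, 0.008], [-0.175, 0.985, 0.0], [-0.007, -0.001, -1.0]]
ft_force: [-0.1, -0.3, -1.1]
gripper_width: 42.5
grasp_force: 60.9
([0.8854, -0.8243, 0.0106], 'rotz', np.float64(0.0002)) yaw 100.1 [ 0.06  0.51  0.46  1.52 -0.   -0.12] 18.95
```

```bash
python3 -m crank '{"delta_pos":[[0.05,-0.046,0],[0.12,-0.112,0],[0.2,-0.186,0],[0.28,-0.26,0],[0.36,-0.335,0],[0.44,-0.41,0],[0.52,-0.484,0],[0.6,-0.559,0],[0.68,-0.633,0],[0.76,-0.708,0],[0.84,-0.782,0],[0.884,-0.824,0]],"dr":[[0,0,0],[0,0,0],[0,0,0],[0,0,0],[0,0,0],[0,0,0],[0,0,0],[0,0,0],[0,0,0],[0,0,0],[0,0,0],[0,0,0]],"fingers":[0,0,0,0,0,0,0,0,0,0,0,0]}'; python3 q.py 399 -279.8 215 100
```

```text
clock: 20.15
position: [395.4, -280.3, 299.5]
orientation: [[-0.985, -0.172, -0.004], [-0.172, 0.985, 0.002], [0.003, 0.002, -1.0]]
ft_force: [0.9, 0.3, -2.7]
gripper_width: 42.9
grasp_force: 61.0
([-0.0097, -0.0009, 0.2111], 'rotz', np.float64(-0.0002)) yaw 99.9 [-0.75 -0.05 -0.21  1.42 -0.   -0.93] 20.15
```

```bash
python3 -m crank '{"delta_pos":[[-0.009,-0.001,0.06],[-0.009,-0.001,0.12],[-0.009,-0.001,0.17],[-0.009,-0.001,0.2],[-0.009,-0.001,0.21],[-0.009,-0.001,0.21],[-0.009,-0.001,0.21]],"dr":[[0,0,0],[0,0,0],[0,0,0],[0,0,0],[0,0,0],[0,0,0],[0,0,0]],"fingers":[0,0,0,0,0,0,0]}'; python3 q.py 399 -279.8 204 100
```

```text
clock: 20.85
position: [401.9, -278.8, 218.3]
orientation: [[-0.985, -0.175, 0.001], [-0.175, 0.985, -0.001], [-0.001, -0.001, -1.0]]
ft_force: [-0.0, 0.3, -0.8]
gripper_width: 42.5
grasp_force: 61.0
([0.0076, -0.001, 0.0358], 'rotz', np.float64(0.0002)) yaw 100.1 [-0.74 -0.   -0.32  1.25 -0.   -0.92] 20.85
```

```bash
python3 -m crank '{"delta_pos":[[0.008,0,0.01],[0.008,0,0.018],[0.008,0,0.025],[0.008,0,0.03],[0.008,0,0.034],[0.008,0,0.037],[0.008,0,0.038],[0.008,0,0.038]],"dr":[[0,0,0],[0,0,0],[0,0,0],[0,0,0],[0,0,0],[0,0,0],[0,0,0],[0,0,0]],"fingers":[0,0,0,0,0,0,0,0]}'
```

```text
clock: 21.65
position: [398.4, -279.1, 203.5]
orientation: [[-0.985, -0.175, -0.0], [-0.175, 0.985, -0.0], [0.0, -0.0, -1.0]]
ft_force: [-1.9, 2.2, 5.7]
gripper_width: 42.7
grasp_force: 61.6
```

```bash
python3 -m crank '{"delta_pos":[[0,0,0],[0,0,0],[0,0,0],[0,0,-0.03],[0,0,-0.1],[0,0,-0.2],[0,0,-0.25],[0,0,-0.25]],"dr":[[0,0,0],[0,0,0],[0,0,0],[0,0,0],[0,0,0],[0,0,0],[0,0,0],[0,0,0]],"fingers":[0.7,0.7,0.7,0.7,0.7,0.7,1,1]}';python3 q.py 572 -8 300 172
```

```text
clock: 22.45
position: [399.6, -280.3, 307.6]
orientation: [[-0.985, -0.175, 0.007], [-0.175, 0.985, -0.006], [-0.006, -0.007, -1.0]]
ft_force: [0.4, -0.0, 0.8]
gripper_width: 84.7
grasp_force: 0.0
([-0.5433, 0.5951, 0.0175], 'rotz', np.float64(-0.1998)) yaw 100.1 [-0.75 -0.05 -0.2   1.42 -0.   -0.93] 22.45
```

```bash
python3 -m crank '{"delta_pos":[[-0.543,0.595,0.01],[-0.543,0.595,0.01],[-0.543,0.595,0.01],[-0.543,0.595,0.01],[-0.543,0.595,0.01],[-0.543,0.595,0.01],[-0.543,0.595,0.01],[-0.543,0.595,0.01],[-0.543,0.595,0.01],[-0.543,0.595,0.01],[-0.543,0.595,0.01],[-0.543,0.595,0.01]],"dr":[[0,0,-0.2],[0,0,-0.2],[0,0,-0.2],[0,0,-0.2],[0,0,-0.2],[0,0,-0.2],[0,0,-0.2],[0,0,-0.2],[0,0,-0.2],[0,0,-0.2],[0,0,-0.2],[0,0,-0.2]],"fingers":[1,1,1,1,1,1,1,1,1,1,1,1]}'; python3 q.py 572 -8 199 172
python3 - <<'E'
from h import *
from bench import monitor, cams
o=monitor.get_obs(); s=cams.snapshot("wrist");d=cams.snapshot("side")
pickle.dump((o,s),open("s6.pkl","wb"))
im=s["img"].copy()
pts=[proj(s,[572+29*np.cos(a),-8+29*np.sin(a),68],o) for a in np.linspace(0,6.28,60)]
cv2.polylines(im,[np.int32(pts)],True,(255,0,0),1)
cv2.imwrite("pics/w6.png",np.hstack([cv2.resize(im,(400,300)),cv2.resize(d["img"][220:,180:400],(400,300))])[:,:,::-1])
E
```

```text
clock: 23.65
position: [570.4, -7.1, 298.0]
orientation: [[-0.139, -0.99, -0.001], [-0.99, 0.139, 0.0], [-0.0, 0.001, -1.0]]
ft_force: [0.4, -0.0, -0.2]
gripper_width: 85.5
grasp_force: 0.0
([0.0016, -0.0043, 0.2475], 'rotz', np.float64(-0.0)) yaw 172.0 [-0.13  0.17  0.02  1.42  0.   -1.56] 23.65
```

View pics/w6.png

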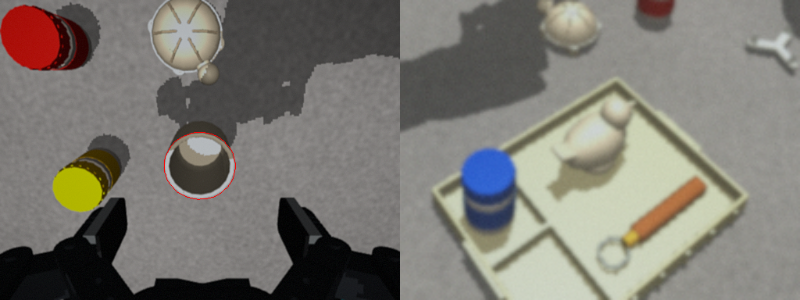

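The cream kit is complete, with the blue pot upright in its well. The drawn rim circle coincides with the beaker's at (200,166). Grasping it.

```bash
python3 -m crank '{"delta_pos":[[0.001,-0.004,0.06],[0.001,-0.004,0.13],[0.001,-0.004,0.2],[0.001,-0.004,0.24],[0.001,-0.004,0.248],[0.001,-0.004,0.248],[0.001,-0.004,0.248],[0.001,-0.004,0.248],[0.001,-0.004,0.248],[0.001,-0.004,0.248],[0.001,-0.004,0.248]],"dr":[[0,0,0],[0,0,0],[0,0,0],[0,0,0],[0,0,0],[0,0,0],[0,0,0],[0,0,0],[0,0,0],[0,0,0],[0,0,0]],"fingers":[1,1,1,1,1,1,0,0,0,0,0]}'; python3 -m crank '{"delta_pos":[[0,0,-0.04],[0,0,-0.12],[0,0,-0.22],[0,0,-0.26],[0,0,-0.26]],"dr":[[0,0,0],[0,0,0],[0,0,0],[0,0,0],[0,0,0]],"fingers":[0,0,0,0,0]}';python3 q.py 456 284 305 172
```

```text
clock: 24.85
position: [573.2, -7.7, 201.2]
orientation: [[-0.138, -0.99, 0.004], [-0.99, 0.138, -0.001], [0.0, -0.004, -1.0]]
ft_force: [0.6, -0.3, 5.3]
gripper_width: 55.7
grasp_force: 64.5
clock: 25.35
position: [573.2, -7.6, 306.5]
orientation: [[-0.138, -0.99, 0.006], [-0.99, 0.138, -0.001], [-0.0, -0.006, -1.0]]
ft_force: [0.6, 0.2, -0.4]
gripper_width: 55.6
grasp_force: 64.1
([-0.6816, 0.3908, 0.0014], 'rotz', np.float64(0.0002)) yaw 172.1 [-0.13  0.17  0.04  1.43  0.   -1.56] 25.35
```

```bash
python3 -m crank '{"delta_pos":[[-0.04,0.023,0],[-0.11,0.063,0],[-0.19,0.109,0],[-0.27,0.155,0],[-0.35,0.2,0],[-0.43,0.247,0],[-0.51,0.292,0],[-0.58,0.333,0],[-0.64,0.367,0],[-0.68,0.391,0],[-0.68,0.391,0]],"dr":[[0,0,0],[0,0,0],[0,0,0],[0,0,0],[0,0,0],[0,0,0],[0,0,0],[0,0,0],[0,0,0],[0,0,0],[0,0,0]],"fingers":[0,0,0,0,0,0,0,0,0,0,0]}'; python3 -m crank '{"delta_pos":[[0,0,0.05],[0,0,0.11],[0,0,0.17],[0,0,0.21],[0,0,0.223],[0,0,0.223],[0,0,0.223]],"dr":[[0,0,0],[0,0,0],[0,0,0],[0,0,0],[0,0,0],[0,0,0],[0,0,0]],"fingers":[0,0,0,0,0,0,0]}'; python3 q.py 456 284 205 172
python3 - <<'E'
from h import *
from bench import monitor, cams
o=monitor.get_obs(); s=cams.snapshot("wrist");d=cams.snapshot("scene")
def dr(s,o):
    im=s["img"].copy();C=np.array([487,291]);a=np.radians(192.5);R=np.array([[np.cos(a),-np.sin(a)],[np.sin(a),np.cos(a)]])
    for pts,z in[([(-110,-85),(110,-85),(110,85),(-110,85)],20),([(-44,-81),(-44,81)],17),([(-106,0),(-44,0)],17)]:
        cv2.polylines(im,[np.array([np.int32(proj(s,[*(C+R@np.array(p)),z],o)) for p in pts])],True,(255,0,0),1)
    return im
cv2.imwrite("pics/w7.png",np.hstack([cv2.resize(dr(s,o),(400,300)),cv2.resize(dr(d,None)[200:380,280:500],(400,327))[:300]])[:,:,::-1])
E
```

```text
clock: 26.45
position: [452.1, 285.5, 300.1]
orientation: [[-0.134, -0.991, -0.006], [-0.991, 0.134, -0.001], [0.002, 0.005, -1.0]]
ft_force: [0.6, 0.3, -1.5]
gripper_width: 55.5
grasp_force: 64.1
clock: 27.15
position: [454.8, 283.3, 214.2]
orientation: [[-0.138, -0.99, 0.0], [-0.99, 0.138, -0.0], [-0.0, -0.0, -1.0]]
ft_force: [0.5, -0.3, -0.6]
gripper_width: 55.8
grasp_force: 64.0
([-0.0021, -0.0026, 0.0229], 'rotz', np.float64(0.0002)) yaw 172.1 [ 0.43  0.12 -0.2   1.25 -0.   -1.  ] 27.15
```

View pics/w7.png

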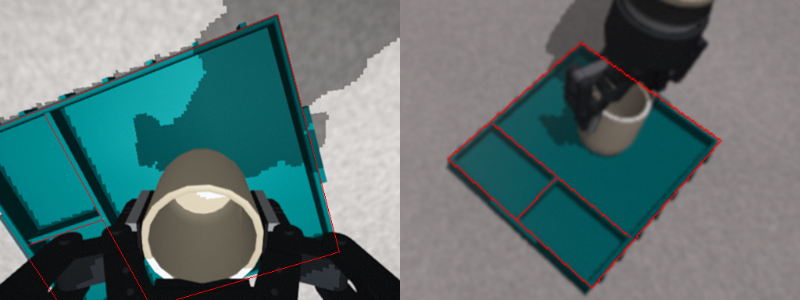

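The overlay fits the teal tray within about 2–3 mm, and the beaker is upright over the middle of the bay. Lowering it slowly.

```bash
python3 -m crank '{"delta_pos":[[0,0,0.006],[0,0,0.011],[0,0,0.015],[0,0,0.018],[0,0,0.02],[0,0,0.022],[0,0,0.0235],[0,0,0.025],[0,0,0.025]],"dr":[[0,0,0],[0,0,0],[0,0,0],[0,0,0],[0,0,0],[0,0,0],[0,0,0],[0,0,0],[0,0,0]],"fingers":[0,0,0,0,0,0,0,0,0]}'
```

```text
clock: 28.15
position: [454.7, 283.5, 205.2]
orientation: [[-0.138, -0.99, 0.0], [-0.99, 0.138, -0.0], [0.0, -0.0, -1.0]]
ft_force: [-3.0, -1.1, 5.3]
gripper_width: 56.0
grasp_force: 64.9
```

```bash
python3 -m crank '{"delta_pos":[[0,0,0],[0,0,0],[0,0,0],[0,0,-0.03],[0,0,-0.1],[0,0,-0.2],[0,0,-0.25],[0,0,-0.25]],"dr":[[0,0,0],[0,0,0],[0,0,0],[0,0,0],[0,0,0],[0,0,0],[0,0,0],[0,0,0]],"fingers":[0.85,0.85,0.85,0.85,0.85,0.85,1,1]}';python3 q.py 665 -122 300 102.5
```

```text
clock: 28.95
position: [456.3, 284.2, 309.5]
orientation: [[-0.138, -0.99, 0.009], [-0.99, 0.138, 0.004], [-0.005, -0.008, -1.0]]
ft_force: [0.4, -0.3, -0.2]
gripper_width: 85.1
grasp_force: 0.0
([0.9339, -0.6567, 0.0242], 'rotz', np.float64(0.1933)) yaw 172.1 [ 0.43  0.07 -0.06  1.42  0.   -1.  ] 28.95
```

```bash
python3 -m crank '{"delta_pos":[[0.934,-0.657,0.02],[0.934,-0.657,0.02],[0.934,-0.657,0.02],[0.934,-0.657,0.02],[0.934,-0.657,0.02],[0.934,-0.657,0.02],[0.934,-0.657,0.02],[0.934,-0.657,0.02],[0.934,-0.657,0.02],[0.934,-0.657,0.02],[0.934,-0.657,0.02],[0.934,-0.657,0.02]],"dr":[[0,0,0.193],[0,0,0.193],[0,0,0.193],[0,0,0.193],[0,0,0.193],[0,0,0.193],[0,0,0.193],[0,0,0.193],[0,0,0.193],[0,0,0.193],[0,0,0.193],[0,0,0.193]],"fingers":[1,1,1,1,1,1,1,1,1,1,1,1]}'; python3 q.py 680 -122 199 102.5
python3 - <<'E'
from h import *
from bench import monitor, cams
o=monitor.get_obs(); s=cams.snapshot("wrist");im=s["img"]
hsv=cv2.cvtColor(im,cv2.COLOR_RGB2HSV).astype(int)
for th in(130,160):
    m=((hsv[...,1]>150)&(hsv[...,2]>th)&((hsv[...,0]>170)|(hsv[...,0]<6))).astype(np.uint8)
    c=max(cv2.findContours(m,0,1)[0],key=cv2.contourArea);e=cv2.fitEllipse(c);print(np.round(e[0]),np.round(e[1]),onz(s,e[0],60,o).round(1))
E
```

```text
clock: 30.15
position: [663.1, -122.1, 295.2]
orientation: [[-0.976, -0.219, -0.002], [-0.219, 0.976, 0.001], [0.002, 0.002, -1.0]]
ft_force: [-0.2, 0.3, -0.0]
gripper_width: 85.1
grasp_force: 0.0
([-0.0417, -0.0095, 0.2403], 'rotz', np.float64(0.0003)) yaw 102.6 [-0.28  0.45  0.35  1.48  0.   -0.5 ] 30.15
[251. 236.] [57. 63.] [ 680.8 -122.8   60. ]
[251. 237.] [56. 62.] [ 681.1 -122.8   60. ]
```

```bash
python3 -m crank '{"delta_pos":[[-0.044,-0.01,0.05],[-0.044,-0.01,0.12],[-0.044,-0.01,0.19],[-0.044,-0.01,0.23],[-0.044,-0.01,0.24],[-0.044,-0.01,0.24],[-0.044,-0.01,0.24],[-0.044,-0.01,0.24],[-0.044,-0.01,0.24],[-0.044,-0.01,0.24],[-0.044,-0.01,0.24]],"dr":[[0,0,0],[0,0,0],[0,0,0],[0,0,0],[0,0,0],[0,0,0],[0,0,0],[0,0,0],[0,0,0],[0,0,0],[0,0,0]],"fingers":[1,1,1,1,1,1,0,0,0,0,0]}'; python3 -m crank '{"delta_pos":[[0,0,-0.04],[0,0,-0.12],[0,0,-0.22],[0,0,-0.28],[0,0,-0.28]],"dr":[[0,0,0],[0,0,0],[0,0,0],[0,0,0],[0,0,0]],"fingers":[0,0,0,0,0]}';python3 q.py 570.3 266.5 305 102.5
```

```text
clock: 31.3
position: [682.2, -123.0, 201.9]
orientation: [[-0.976, -0.218, 0.003], [-0.218, 0.976, -0.0], [-0.003, -0.001, -1.0]]
ft_force: [-0.7, 1.0, 4.4]
gripper_width: 42.6
grasp_force: 60.8
clock: 31.8
position: [682.8, -123.4, 318.6]
orientation: [[-0.976, -0.218, 0.01], [-0.218, 0.976, -0.003], [-0.009, -0.005, -1.0]]
ft_force: [0.9, 0.0, -0.2]
gripper_width: 42.9
grasp_force: 60.9
([0.0624, 1.0128, 0.0282], 'rotz', np.float64(0.0002)) yaw 102.6 [-0.28  0.49  0.46  1.53 -0.   -0.49] 31.8
```

```bash
python3 -m crank '{"delta_pos":[[0.003,0.05,0],[0.008,0.13,0],[0.013,0.22,0],[0.019,0.31,0],[0.025,0.4,0],[0.031,0.5,0],[0.037,0.6,0],[0.043,0.7,0],[0.05,0.8,0],[0.055,0.89,0],[0.06,0.96,0],[0.062,0.99,0]],"dr":[[0,0,0],[0,0,0],[0,0,0],[0,0,0],[0,0,0],[0,0,0],[0,0,0],[0,0,0],[0,0,0],[0,0,0],[0,0,0],[0,0,0]],"fingers":[0,0,0,0,0,0,0,0,0,0,0,0]}'; python3 q.py 570.3 266.5 220 102.5
```

```text
clock: 33.0
position: [569.5, 260.4, 310.2]
orientation: [[-0.975, -0.221, -0.003], [-0.221, 0.975, -0.0], [0.003, 0.0, -1.0]]
ft_force: [0.2, -0.7, -0.7]
gripper_width: 42.4
grasp_force: 61.0
([-0.0059, 0.0143, 0.2256], 'rotz', np.float64(0.0007)) yaw 102.8 [0.32 0.31 0.21 1.47 0.   0.1 ] 33.0
```

```bash
python3 -m crank '{"delta_pos":[[-0.003,0.011,0.06],[-0.003,0.011,0.12],[-0.003,0.011,0.18],[-0.003,0.011,0.21],[-0.003,0.011,0.226],[-0.003,0.011,0.226],[-0.003,0.011,0.226]],"dr":[[0,0,0],[0,0,0],[0,0,0],[0,0,0],[0,0,0],[0,0,0],[0,0,0]],"fingers":[0,0,0,0,0,0,0]}'; python3 q.py 570.3 266.5 206 102.5
python3 - <<'E'
from h import *
from bench import monitor, cams
s=cams.snapshot("scene");d=cams.snapshot("side")
cv2.imwrite("pics/w8.png",np.hstack([cv2.resize(s["img"][200:370,280:480],(400,340)),cv2.resize(d["img"][80:250,100:300],(400,340))])[:,:,::-1])
E
```

```text
clock: 33.7
position: [571.8, 262.6, 222.6]
orientation: [[-0.976, -0.218, 0.002], [-0.218, 0.976, 0.0], [-0.002, 0.0, -1.0]]
ft_force: [-0.6, -0.6, -0.8]
gripper_width: 42.7
grasp_force: 61.0
([0.0016, 0.0103, 0.0416], 'rotz', np.float64(0.0002)) yaw 102.6 [ 0.32  0.35  0.08  1.3  -0.    0.1 ] 33.7
```

View pics/w8.png

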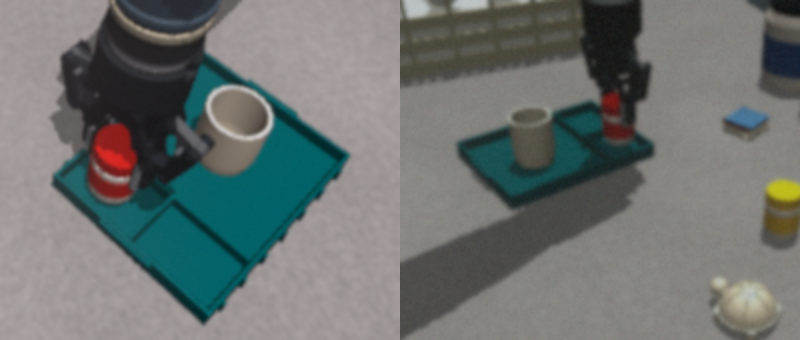

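The beaker stands in the teal bay at (235,130) in the left crop. The red pot hangs over its well with the gripper clear of the beaker. Lowering it.

```bash
python3 -m crank '{"delta_pos":[[0.001,0.01,0.012],[0.001,0.01,0.022],[0.001,0.01,0.03],[0.001,0.01,0.035],[0.001,0.01,0.039],[0.001,0.01,0.041],[0.001,0.01,0.043],[0.001,0.01,0.044],[0.001,0.01,0.044]],"dr":[[0,0,0],[0,0,0],[0,0,0],[0,0,0],[0,0,0],[0,0,0],[0,0,0],[0,0,0],[0,0,0]],"fingers":[0,0,0,0,0,0,0,0,0]}'
```

```text
clock: 34.7
position: [569.8, 266.6, 206.0]
orientation: [[-0.976, -0.218, 0.0], [-0.218, 0.976, 0.0], [-0.0, -0.0, -1.0]]
ft_force: [-3.8, -1.0, 7.3]
gripper_width: 42.2
grasp_force: 61.7
```

```bash
python3 -m crank '{"delta_pos":[[0,0,0],[0,0,0],[0,0,0],[0,0,-0.03],[0,0,-0.1],[0,0,-0.2],[0,0,-0.3],[0.2,-0.3,-0.4],[0.3,-0.4,-0.4],[0.3,-0.4,-0.4],[0.3,-0.4,-0.4],[0.3,-0.4,-0.4]],"dr":[[0,0,0],[0,0,0],[0,0,0],[0,0,0],[0,0,0],[0,0,0],[0,0,0],[0,0,0],[0,0,0],[0,0,0],[0,0,0],[0,0,0]],"fingers":[0.7,0.7,0.7,0.7,0.7,0.7,0.8,1,1,1,1,1]}'
python3 - <<'E'
from h import *
from bench import monitor, cams
s=cams.snapshot("scene");d=cams.snapshot("side")
cv2.imwrite("pics/w9.png",np.hstack([cv2.resize(s["img"][70:370,150:480],(400,364)),cv2.resize(d["img"][100:384,120:380],(400,437))[:364]])[:,:,::-1])
E
```

```text
clock: 35.9
position: [486.2, 80.8, 366.5]
orientation: [[-0.977, -0.213, 0.002], [-0.213, 0.977, -0.002], [-0.002, -0.002, -1.0]]
ft_force: [0.8, 0.5, 0.5]
gripper_width: 85.6
grasp_force: 0.0
```

View pics/w9.png

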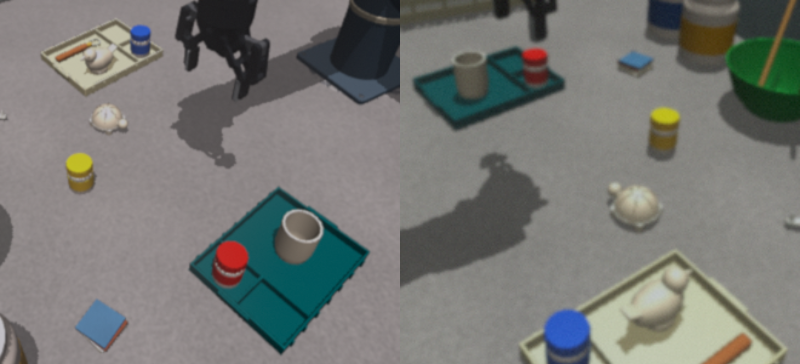

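Both kits are complete: the bird, tool and blue pot are in the cream tray, and the beaker and red pot in the teal one. The yellow pot and tortoise are where they were, and the arm is clear.

```bash
python3 -c "
from bench import job;print(job.job_done())"
```

```text
the job is handed in; nothing more can be done
None
```

Both glazing kits are made up as asked and handed in after about 36 s of robot time, with the bird and beaker set down on contact, and the yellow pot and tortoise left in place.

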